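Load the bottle tray into the drying hood

ROBOT

A 6-joint arm with a two-finger parallel gripper is mounted at the origin on the work surface. World frame = base frame: x ahead of the robot, y to its left, z up, the work surface at z = 0. Lengths are in mm, angles in rad, forces in N, time in s.
With the tool pointing down it reaches from about 325 to 850 mm from the base axis. Payload 15.5 kg.
Tool frame: the origin (TCP) lies on the centre line of the jaws, within the pads' length; the fingertips stand 11 mm ahead of it and the grasp point (between the pads) lies 8 mm behind it; z points along the fingers, y is the direction in which the jaws open and shut (so a half turn about z gives the same grasp; the last joint's range is limited). The gripper opens to 91 mm and grips with 3 to 60 N. Pads are 32 mm wide; open, the fingers measure 118 mm over their backs; the gripper's body (76 mm by 178 mm) begins 60 mm behind the grasp point.
Start: joints at [-1.359, 0.494, 1.345, -0, 1.302, -0.096], TCP at [189.353, -595.627, 224.915] pointing down, gripper open.
Joint ranges: [-2.91, 2.91], [-0.82, 2.16], [0.22, 2.67], [-1.22, 4.37], [0.12, 2.79], [-3.08, 3.08]. Speed limits (rad/s): [1.89, 1.89, 2.57, 3.01, 3.01, 3.01].

INTERFACE

Orientations are given as a rotation vector (axis times angle).
In Python, from rig import status, vision, workorder gives the robot as it stands.
- The arm moves only by the tool carry_out, never from a script. Its argument "motion" is a list of rows, each a list of 7 numbers: the shift along the world's x, y, z in m, then the turn, a rotation vector about the world's x, y, z in degrees, then the closure, from -1 (fully open) to 1 (shut), so that 0 is half open. A call has exactly 5 rows; each row is the pose to reach, as a shift and turn from the pose measured when the call began; what a row does not reach only later rows make up. A row lasts 1/8 s, in which the tool goes at most 62.5 mm and 10.7 degrees, less where a joint would pass 70% of its speed; a pose out of reach is approached as far as the arm can. A call with a gripper value outside its range is refused whole. The fingers move at their own pace and stop on an object; "squeeze" is the grip in N (left out, the last holds). Time passes only in rows, so rows that repeat a pose let the fingers close, or fill a call up. It gives the time, the measured TCP pose, the force and the opening at its end, in the units of the state.
- status.read_state(): the state, without advancing time (a new reading comes with each control period).
- vision.camera(name): name is "scene" or "top" or "wrist"; returns the picture (420x560x3 uint8, red, green, blue); there is no depth.
- vision.get_calibration(name): a dict with "fx", "fy", "cx", "cy" (pixels), "dist" ([k1, k2, p1, p2, k3] as OpenCV has them; the pictures are not rectified), "world_from_camera" (4x4, takes a point from camera to world coordinates). Camera axes: x right, y down, z forward; pixel columns grow to the right and rows downward; lengths in mm; the calibration is good to about 2 mm. A picture is of the moment at which its call begins: read the wrist's pose just before it. get_calibration takes no time and is no camera call; for the wrist camera it gives the pose at the moment of the call.
- workorder.hand_in(): hands the job in, once; it reports no verdict.
The state is a dict: "time": time; "joint_positions": joint angles; "qd": joint speeds; "effort": joint torques, N m; "ee_pos": TCP position; "eef_rot": TCP orientation; "wrist_force": force on the tool from outside, world axes, zero at the start; "moment": the same for the moment, N m; "grip_width": finger opening in mm.
Only numpy, scipy, OpenCV 4.12 (cv2) and the standard library are available. Lean on these libraries where they do the work, as an engineer would, in place of code of your own. Each camera call takes 0.05 s, during which the arm holds its last target.

TASK

Swing the striped guard bar of the small steel drying hood up and over past its balance point so that it stays open by itself, then slide the grey tray of blue bottles along the bench, its orange handle towards the front, under the hood until it is fully home against the rear wall. Keep the tray on the bench and the bottles upright in their wells, do not let the tray or bottles touch the underside of the hood, and leave the jar, the flask and the blue bin where they are.

Things in the scene. Friction and masses are not known exactly. Their poses are not given: they have to be found in the camera images.
- hood: Fixed drying hood, 170 deep (x) x 220 wide (y). Origin: centre of its footprint on the bench, z up. Its open front faces its own -x (roughly to the robot), front edge x = -85. Bay: 180 wide (y = -90 to 90), bench to underside 100 high, back to the rear wall at x = +40; side walls 20 thick; its floor is the bench. Roof top z = 130, with a 30 high box on its rear (x = 10 to 80).
- roof: The hood's roof, the overhang (fixed to the hood, same origin and axes): a plate 170 x 220, underside at z = 100, top at z = 130. Neither tray nor bottles may touch it.
- guard (a joint): Angle (rad) of the striped guard bar. 0 = closed: level across the bay's front, 20 in front of the hood's front edge, z = 65 to 125, in the bottles' way. It turns about the hood's x axis at its left (hood +y) end; the right end, with a red tab, swings up and over to the left. Balance at about 1.5; beyond it falls to its stop at 2.0, short of it falls shut. No spring; 0.25 kg, about 2 N lifts it.
- guard_hinge (a point): Point on the guard's hinge axis, at its left end, at (-105, +105, 100) in the hood's frame; axes as the hood's. Fixed to the hood.
- guard_tab (a point): Grip point on the guard's upright red tab, 12 thick (hood x), 30 wide (y), at its free end, top at z = 190 when closed. This point is 20 below the top; closed, it is 180 to the right (hood -y) of the hinge axis and 70 above it (z = 170). Its axes turn with the guard. The bar is 6 thick and ends 20 beyond the tab's centre, so the tab can turn between fingers pinching it along x.
- tray_center (a point): Centre, 17.5 above the bench, of the loose grey tray with 2 x 3 wells: 110 (x) x 150 (y) x 35 high, about 0.3 kg, carrying four bottles. Its x axis points away from its handle, which faces roughly to the robot. Highest bottle top 82 above the bench, 18 below the hood's underside. Home against the rear wall, this point is at hood x = -15 and the handle sticks out in front.
- tray_handle (a point): Middle of the tray's handle, an orange upright fin 40 long (tray x), 12 thick (tray y), top 66 above the bench. This point is 45 above the bench, at tray x = -135 from the tray's centre; axes as the tray's. A 16 wide bar, below 14 high, joins it to the tray.
- bottle0: Blue pump bottle, 40 diameter, 78 high, 0.06 kg, standing loose in a tray well at tray x = 26, y = 49; origin: centre of its underside, 4 above the bench, z up.
- bottle1: Blue pump bottle, 40 diameter, 78 high, 0.06 kg, standing loose in a tray well at tray x = 26, y = -49; origin: centre of its underside, 4 above the bench, z up.
- bottle2: Blue pump bottle, 40 diameter, 78 high, 0.06 kg, standing loose in a tray well at tray x = -26, y = 49; origin: centre of its underside, 4 above the bench, z up.
- bottle3: Blue pump bottle, 40 diameter, 78 high, 0.06 kg, standing loose in a tray well at tray x = -26, y = 0; origin: centre of its underside, 4 above the bench, z up.
- jar: Bystander: jar 64 diameter, 85 high; origin: centre of its underside.
- flask: Bystander: bottle 60 diameter, 120 high; origin: centre of its underside.
- capbin: Bystander: open blue bin 100 x 110 x 60 high; origin: centre of its underside.
There are look-alikes about, which are no part of the job. Leave any red look-alike of the bottle3 alone.

How it is judged (in metres and radians):
On the way, in this order (a step that is already met when the one before it is completed fails the run):
1. the guard has been swung past its balance point and stays open (value of joint guard above 1.75 rad), for 0.3 s.
2. the tray is under the hood, home against the rear wall (x of tray_center in the frame of hood between -0.025 and 0 m and y of tray_center in the frame of hood between -0.025 and 0.025 m and height (world z) of tray_center below 0.022 m and angle between the x axis of tray_center and the x axis of hood, either way round below 0.17 rad), for 0.2 s.
At the end, for the whole second after the job is handed in: The guard stands open past its balance point (joint above 1.75). The tray stands on the bench under the hood, its centre within about 10 mm of home (hood x from -25 to 0 mm, y within 25 mm), square to the hood within 0.17 rad, at rest; all four bottles upright in their wells (all of step 2 and value of joint guard above 1.75 rad and angle between each of bottle0, bottle1, bottle2, bottle3's own z axis and vertical below 0.2 rad and distance between each of bottle0, bottle1, bottle2, bottle3 and tray_center below 0.075 m and linear speed of tray below 0.02 m/s); the robot touches nothing.
It fails at once if the tray or a bottle touches the hood's roof (contact force between roof and tray above 0.5 N or contact force between roof and bottle0 above 0.5 N or contact force between roof and bottle1 above 0.5 N or contact force between roof and bottle2 above 0.5 N or contact force between roof and bottle3 above 0.5 N).
It fails at once if the tray is lifted more than 25 mm off the bench (height (world z) of tray_center above 0.0425 m).
It fails at once if a bottle is tipped (angle between any of bottle0, bottle1, bottle2, bottle3's own z axis and vertical above 0.5 rad).
It fails at once if the jar, the flask or the bin is moved more than 30 mm (distance of any of jar, flask, capbin from where it was at the start of the episode above 0.03 m).
It also fails if it takes over 62 s, if anything falls off the work surface, if the arm or the gripper's body presses on something with over 40 N, if the wrist force passes 120 N, or if a joint passes its speed limit or range.

## Working session

There is one attempt and no reset: what is moved stays moved. The work goes in short steps, Python scripts to look and compute and a tool call to move; the robot and the scene stay as the last step left them, time stands still between calls to the robot, and variables do not carry over. Pictures are saved under pics/ and viewed, and the job is handed in when it is done.

Besides the shell and the picture viewer there is one more tool, called after "Emit:" as name(argument=value, ...), one argument or row to a line, values as JSON. carry_out: Moves the arm, as the interface text tells. Its arguments: {"type":"object","properties":{"motion":{"type":"array","items":{"type":"array","items":{"type":"number"}}},"squeeze":{"type":"number"}},"required":["motion"]}

```bash
ls; mkdir -p pics; python3 - <<'E'
from rig import status, vision
import cv2
print(status.read_state())
for n in("scene","top","wrist"):
    c=vision.get_calibration(n); print(n,c)
    cv2.imwrite(f"pics/{n}0.png",vision.camera(n)[:,:,::-1])
E
```

```text
pics
{'time': 0.0, 'joint_positions': array([-1.35848587e+00,  4.94205162e-01,  1.34613962e+00,  5.82618082e-06,
        1.30253236e+00, -9.54687384e-02]), 'qd': array([ 8.00490754e-04, -4.70037878e-04,  4.71614491e-06,  9.30160108e-04,
       -1.35546112e-03, -7.83809520e-04]), 'effort': array([ 1.28016000e-03, -8.78815699e+01, -3.81846428e+01,  7.08002248e-02,
        5.32130257e-02, -7.83189125e-05]), 'ee_pos': array([ 189.28158773, -595.24600425,  224.32173053]), 'eef_rot': array([-3.10319929e+00, -4.81353468e-01,  1.08955358e-04]), 'wrist_force': array([0.32149729, 0.19466132, 0.47613534]), 'moment': array([-0.00375316,  0.00926665, -0.03212806]), 'grip_width': 91.46030981761581}
scene {'fx': 532.8118759437806, 'fy': 532.8118759437806, 'cx': 274.8653921769464, 'cy': 208.75175307567764, 'dist': array([-0.03659697,  0.        ,  0.        ,  0.        ,  0.        ]), 'world_from_camera': array([[ 6.28497355e-02,  7.91856740e-01, -6.07464249e-01,
         1.39365641e+03],
       [ 9.97996947e-01, -5.42633560e-02,  3.25204981e-02,
        -1.19046078e+02],
       [-7.21147324e-03, 
[... 554 characters left out ...]
.04093438e-01, -9.94541522e-01,
         1.16150346e+03],
       [ 0.00000000e+00,  0.00000000e+00,  0.00000000e+00,
         1.00000000e+00]])}
wrist {'fx': 366.28449178323115, 'fy': 366.28449178323115, 'cx': 278.75166398096997, 'cy': 208.01987302475737, 'dist': array([-0.08813583,  0.        ,  0.        ,  0.        ,  0.        ]), 'world_from_camera': array([[ 3.03466645e-01, -9.23442711e-01, -2.34864969e-01,
         2.55631498e+02],
       [-9.52841940e-01, -2.94228244e-01, -7.43100169e-02,
        -5.74185066e+02],
       [-4.82864014e-04,  2.46339805e-01, -9.69183402e-01,
         3.82540278e+02],
       [ 0.00000000e+00,  0.00000000e+00,  0.00000000e+00,
         1.00000000e+00]])}
```

View pics/scene0.png

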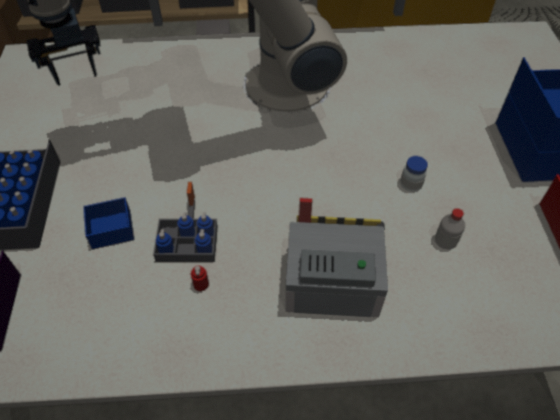

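View pics/top0.png

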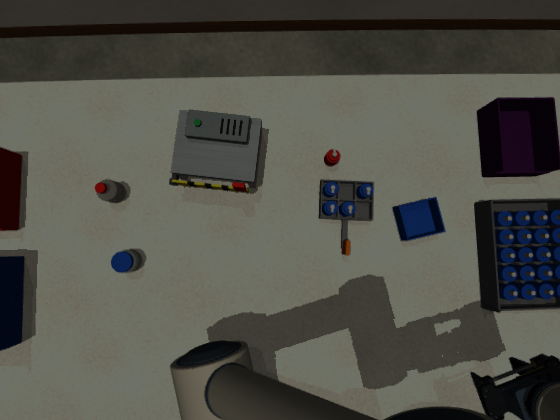

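View pics/wrist0.png

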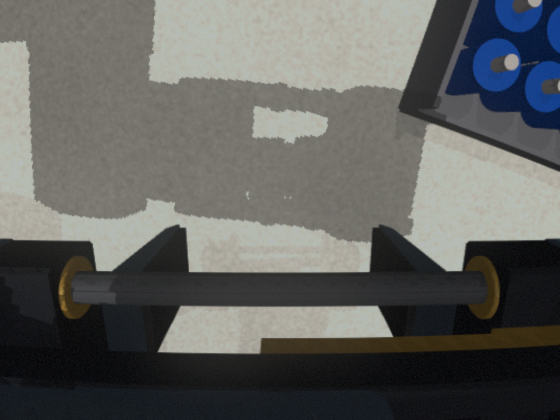

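```bash
cat > h.py <<'E'
import numpy as np, cv2
from rig import status, vision
def K(c): return np.array([[c['fx'],0,c['cx']],[0,c['fy'],c['cy']],[0,0,1]])
def ray(c,uv):
    p=cv2.undistortPoints(np.array([[uv]],float),K(c),c['dist'])[0,0]
    T=c['world_from_camera']; d=T[:3,:3]@np.array([p[0],p[1],1]); return T[:3,3],d/np.linalg.norm(d)
def plane(c,uv,z):
    o,d=ray(c,uv); return o+d*(z-o[2])/d[2]
def tri(c1,u1,c2,u2):
    o1,d1=ray(c1,u1);o2,d2=ray(c2,u2)
    s=np.linalg.lstsq(np.stack([d1,-d2],1),o2-o1,rcond=None)[0]
    a=o1+s[0]*d1;b=o2+s[1]*d2; return (a+b)/2,np.linalg.norm(a-b)
def proj(c,P):
    M=np.linalg.inv(c['world_from_camera']); r=cv2.Rodrigues(M[:3,:3])[0]
    return cv2.projectPoints(np.array(P,float).reshape(-1,1,3),r,M[:3,3],K(c),c['dist'])[0][:,0]
def big(im,x0,y0,w,h,f,name):
    cv2.imwrite(name,cv2.resize(im[y0:y0+h,x0:x0+w],None,fx=f,fy=f,interpolation=cv2.INTER_CUBIC))
E
python3 - <<'E'
from h import *
t=cv2.imread('pics/top0.png');s=cv2.imread('pics/scene0.png')
big(t,165,100,110,100,7,'pics/th.png'); big(t,310,140,70,120,5,'pics/tt.png')
big(s,270,180,130,140,5,'pics/sh.png'); big(s,140,170,100,130,5,'pics/st.png')
for n,im in(('top',t),('scene',s)):
    hsv=cv2.cvtColor(im,cv2.COLOR_BGR2HSV)
    for col,lo,hi in(('orange',(8,120,80),(18,255,255)),('red',(0,150,60),(6,255,255)),('blue',(105,150,60),(125,255,255)),('yel',(22,120,80),(35,255,255))):
        m=cv2.inRange(hsv,lo,hi); k,l,st,ce=cv2.connectedComponentsWithStats(m)
        for i in range(1,k):
            if 15<st[i,4]<3000: print(n,col,st[i],ce[i].round(1))
E
```

```text
top orange [346 241   4  14  56] [347.5 247.5]
top red [327 150  13  13 111] [332.7 156.3]
top red [ 95 183  10  10  82] [ 99.5 187.4]
top red [232 182  13   6  55] [237.9 184.5]
top blue [325 182  14  13 102] [331.2 187.7]
top blue [360 184  13  13  85] [366.2 189.5]
top blue [399 197  37  42 946] [416.8 217.9]
top blue [324 201  14  13  97] [330.8 206.6]
top blue [342 202  14  13  94] [348.  207.3]
top blue [498 211  15  15 126] [504.3 218.2]
top blue [516 211  14  14 122] [521.7 217.7]
top blue [534 210  14  15 117] [539.2 217.5]
top blue [551 210   9  15  90] [555.  216.8]
top blue [500 229  14  16 128] [505.4 236.5]
top blue [517 229  15  15 124] [523.3 236. ]
top blue [535 229  14  15 121] [540.8 235.7]
top blue [553 228   7  15  75] [556.1 234.8]
top blue [537 247  13  15 122] [542.4 254. ]
top blue [554 247   6  14  63] [556.9 253.2]
top blue [501 248  14  15 131] [506.9 254.9]
top blue [519 248  14  15 127] [524.6 254.6]
top blue [111 252  21  20 322] [121.  261.6]
top blue [538 265  14  15 116] [543.6 272.4]
top blue [555 265   5  14  45] [557.6 271.6]
top blue [502 266  15
[... 849 characters left out ...]
cene blue [  2 165  17  12 116] [ 10.  171.1]
scene blue [ 16 177  17  13 126] [ 24.4 184. ]
scene blue [  0 178  14  13 108] [  6.9 184.8]
scene blue [  0 193  10  13  79] [  4.2 198.7]
scene blue [ 12 192  17  14 133] [ 20.3 199. ]
scene blue [ 86 199  43  38 667] [109.5 222.4]
scene blue [  7 207  18  14 143] [ 15.9 214.2]
scene blue [  0 208   5  12  42] [  1.5 213.2]
scene blue [178 217  15  12 110] [185.2 223.3]
scene blue [198 218  14  11 102] [204.5 223.5]
scene blue [196 233  15  14 127] [203.1 240.5]
scene blue [157 234  15  13 121] [163.8 240.7]
scene yel [326 218  11   2  21] [331.2 218.5]
scene yel [345 218  11   3  22] [350.  219.4]
scene yel [364 219  16   3  32] [371.5 220.4]
```

View pics/th.png

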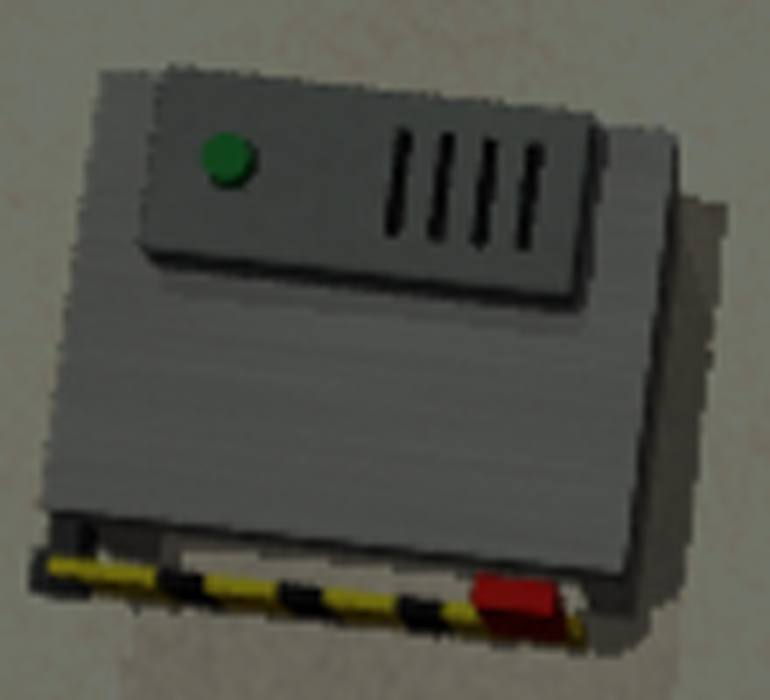

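View pics/sh.png

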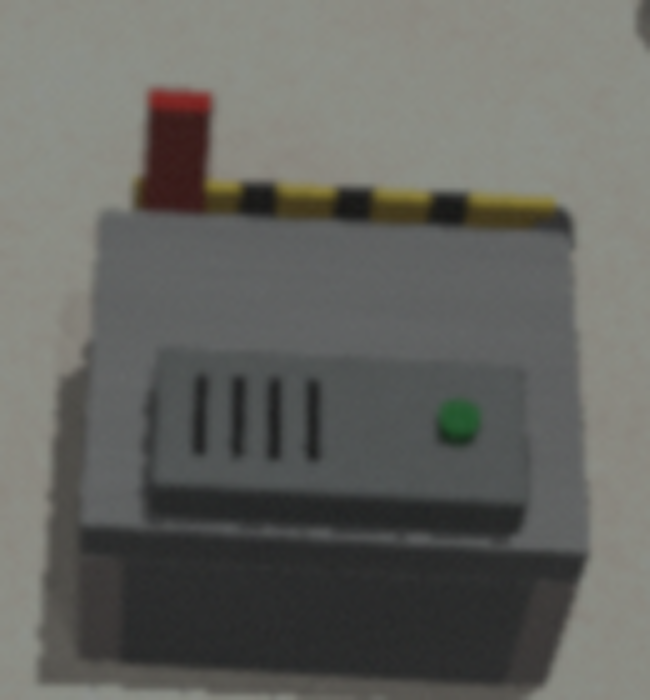

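View pics/tt.png

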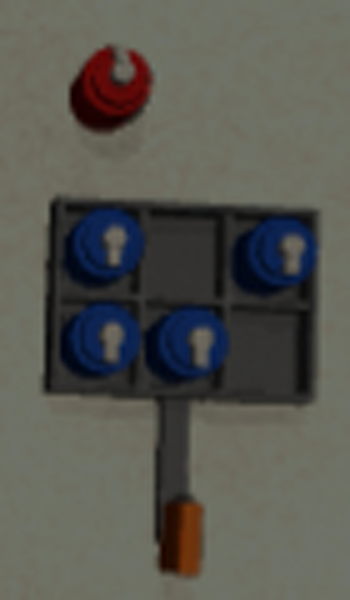

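View pics/st.png

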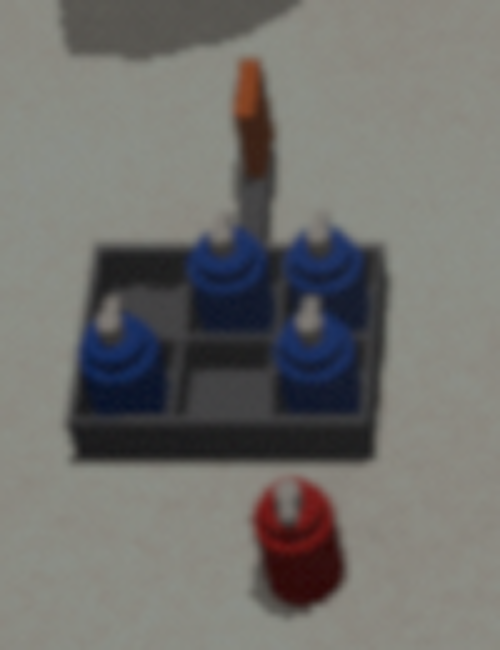

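```bash
python3 - <<'E'
from h import *
ct=vision.get_calibration('top');cs=vision.get_calibration('scene')
def px(p,off,f): return [(p[0]+.5)/f-.5+off[0],(p[1]+.5)/f-.5+off[1]]
def pair(n,a,b,at,as_,z,ft,fs):
    u=px(a,at,ft);v=px(b,as_,fs);P,e=tri(ct,u,cs,v)
    print(n,P.round(1),'gap %.1f'%e,'planeT',plane(ct,u,z).round(1)[:2],'planeS',plane(cs,v,z).round(1)[:2]); return P,plane(ct,u,z),plane(cs,v,z)
H={}
for n,a,b in(('FL',(45,512),(573,222)),('FR',(625,572),(102,210)),('BL',(100,72),(587,553)),('BR',(678,132),(80,525))):
    H[n]=pair(n,a,b,(165,100),(270,180),130,7,5)
pair('tab',(516,594),(181,101),(165,100),(270,180),190,7,5)
for n,a,b in(('FL',(46,392),(385,244)),('FR',(313,402),(97,244)),('BL',(52,198),(375,415)),('BR',(317,212),(72,420))):
    H['t'+n]=pair('t'+n,a,b,(310,140),(140,170),35,5,5)
pair('handle',(190,537),(248,88),(310,140),(140,170),66,5,5)
for pre in('','t'):
  for i in(0,1,2):
    q={k:H[pre+k][i] for k in('FL','FR','BL','BR')}
    c=sum(q.values())/4; ax=(q['BL']+q['BR']-q['FL']-q['FR'])/2; ay=(q['FL']+q['BL']-q['FR']-q['BR'])/2
    print(pre,i,c.round(1),'len',np.linalg.norm(ax[:2]),np.linalg.norm(ay[:2]),'yaw',np.degrees([np.arctan2(ax[1],ax[0]),np.arctan2(-ay[0],ay[1])]))
for n,a,b,z in(('redbottle',(332.7,156.3),(198.7,274.9),60),('jar',(121,261.6),(416.7,163.7),85),('flask',(99.5,187.4),(457.2,213.1),120),('bin',(416.8,217.9),(109.5,222.4),0)):
    P,e=tri(ct,a,cs,b);print(n,P.round(1),e)
E
```

```text
FL [683.7 172.3 130.2] gap 3.4 planeT [683.6 170.6] planeS [683.3 174.2]
FR [657.4 -44.6 124.6] gap 0.6 planeT [656.6 -45. ] planeS [661.4 -44.7]
BL [853.7 150.5 125.1] gap 2.9 planeT [852.2 150.9] planeS [856.4 147.7]
BR [825.7 -67.6 125.7] gap 0.5 planeT [824.3 -67.8] planeS [828.1 -67.6]
tab [641.6  -7.9 184.1] gap 0.5 planeT [640.7  -8.5] planeS [646.3  -8.4]
tFL [ 563.1 -225.5   26.3] gap 2.0 planeT [ 562.7 -223.4] planeS [ 569.4 -225.7]
tFR [ 554.1 -376.1   28.2] gap 0.1 planeT [ 553.8 -374.3] planeS [ 559.3 -374.6]
tBL [ 673.2 -230.5   33.9] gap 0.3 planeT [ 673.  -230.5] planeS [ 673.9 -230.3]
tBR [ 662.9 -382.1   29.2] gap 2.3 planeT [ 662.  -381.7] planeS [ 667.  -379.5]
handle [ 480.3 -296.3   59.8] gap 0.4 planeT [ 480.4 -295.3] planeS [ 485.6 -295. ]
 0 [755.1  52.7 126.4] len 170.58573836276295 219.18051766626724 yaw [-7.55265807 -7.11573588]
 1 [754.2  52.2 130. ] len 169.51384512657904 218.9242927045839 yaw [-7.20704788 -7.19680841]
 2 [757.3  52.4 130. ] len 171.66009238593332 218.51717235704115 yaw [-8.27104907 -6.61229174]
t 0 [ 613.3 -303.6   29.4] len 109.5448901628715 151.40785628268384 yaw [-2.86983603 -3.64882335]
t 1 [ 612.9 -302.5   35. ] len 109.50872243114877 151.38884837281566 yaw [-3.82252961 -3.75201999]
t 2 [ 617.4 -302.5   35. ] len 106.1909170260532 149.33135945056563 yaw [-2.56375615 -3.28594021]
redbottle [ 737.6 -267.9   39.8] 1.1178596839288093
jar [454.  315.7  76.9] 2.4427565741880035
flask [651.1 363.  112.9] 2.7154159329366307
bin [ 557.4 -504.7   26.9] 0.2636539252884607
```

Emit:
carry_out(
  motion=[
    [0.036,0.047,0.012,0,0,8,-1],
    [0.072,0.094,0.024,0,0,16,-1],
    [0.108,0.141,0.036,0,0,24,-1],
    [0.144,0.188,0.048,0,0,32,-1],
    [0.18,0.235,0.06,0,0,40,-1],
  ],
  squeeze=12,
)

```text
time: 0.78
ee_pos: [370.1, -358.7, 284.8]
eef_rot: [-2.748, -1.52, 0.0]
wrist_force: [-0.3, -0.1, 0.0]
grip_width: 90.9
```

Emit:
carry_out(
  motion=[
    [0.036,0.046,0,0,0,6,-1],
    [0.072,0.092,0,0,0,12,-1],
    [0.108,0.139,0,0,0,18,-1],
    [0.144,0.185,0,0,0,22,-1],
    [0.18,0.232,0,0,0,25,-1],
  ],
)

```text
time: 1.4
ee_pos: [551.0, -124.9, 284.8]
eef_rot: [-2.352, -2.081, 0.001]
wrist_force: [0.0, -1.2, 0.1]
grip_width: 91.4
```

Emit:
carry_out(
  motion=[
    [0.035,0.044,0,0,0,0,-1],
    [0.07,0.088,0,0,0,0,-1],
    [0.091,0.116,0,0,0,0,-1],
    [0.091,0.116,0,0,0,0,-1],
    [0.091,0.116,0,0,0,0,-1],
  ],
)

```text
time: 2.02
ee_pos: [641.6, -9.2, 284.5]
eef_rot: [-2.352, -2.081, 0.002]
wrist_force: [0.3, -1.2, 0.2]
grip_width: 91.8
```

```bash
python3 - <<'E'
from h import *
s=status.read_state(); c=vision.get_calibration('wrist'); im=vision.camera('wrist')[:,:,::-1].copy()
cv2.imwrite('pics/w1.png',im)
R=cv2.Rodrigues(s['eef_rot'])[0]; print(s['ee_pos'],R[:,1],np.degrees(np.arctan2(R[1,1],R[0,1])))
print(proj(c,[[641.8,-8.5,190]]))
hsv=cv2.cvtColor(im,cv2.COLOR_BGR2HSV);m=cv2.inRange(hsv,(0,150,60),(6,255,255)); k,l,st,ce=cv2.connectedComponentsWithStats(m)
for i in range(1,k):
    if st[i,4]>50: print(st[i],ce[i],plane(c,ce[i],190))
E
```

```text
[641.61394835  -9.24341392 284.4621387 ] [ 0.99256988 -0.1216635  -0.00174197] -6.988128168239717
[[278.45736299 214.00259378]]
[272 183  16  48 600] [279.24666667 209.58833333] [642.75354203  -5.33329482 190.        ]
```

View pics/w1.png

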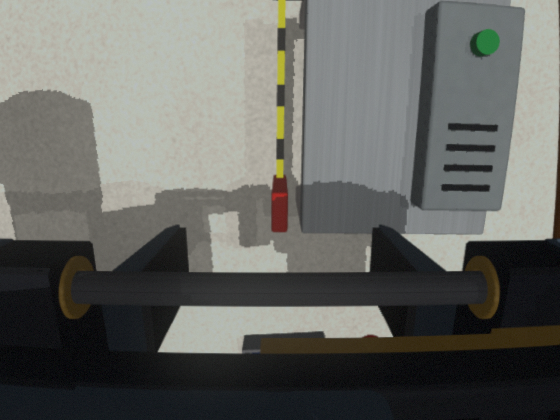

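Emit:
carry_out(
  motion=[
    [0,0.002,-0.03,0,0,0,0.2],
    [0,0.002,-0.06,0,0,0,0.2],
    [0,0.002,-0.09,0,0,0,0.2],
    [0,0.002,-0.122,0,0,0,0.2],
    [0,0.002,-0.122,0,0,0,0.2],
  ],
)

```text
time: 2.7
ee_pos: [639.8, -8.4, 160.9]
eef_rot: [-2.352, -2.077, 0.006]
wrist_force: [-0.3, -0.1, 0.9]
grip_width: 44.2
```

Emit:
carry_out(
  motion=[
    [0,0,0,0,0,0,1],
    [0,0,0,0,0,0,1],
    [0,0,0,0,0,0,1],
    [0,0,0,0,0,0,1],
    [0,0,0,0,0,0,1],
  ],
  squeeze=12,
)

```text
time: 3.32
ee_pos: [641.7, -8.7, 162.1]
eef_rot: [-2.354, -2.079, 0.002]
wrist_force: [8.3, -1.8, -1.5]
grip_width: 12.3
```

```bash
python3 -c "
import numpy as np
for base in (0,40,80):
  for d in (8,16,24,32,40):
    a0=np.radians(21.25+base);a=np.radians(21.25+base+d)
    u=193.1*(np.cos(a0)-np.cos(a)); w=193.1*(np.sin(a)-np.sin(a0))
    print(base,d,(u*.125).round(1),(u*.992).round(1),w.round(1))"
```

```text
0 8 1.4 11.4 24.4
0 16 3.3 26.1 46.9
0 24 5.5 43.7 67.2
0 32 8.1 63.9 84.7
0 40 10.9 86.4 99.3
40 8 3.1 24.3 11.3
40 16 6.3 49.9 19.0
40 24 9.6 76.3 23.1
40 32 13.0 103.0 23.5
40 40 16.3 129.5 20.1
80 8 3.2 25.8 -7.1
80 16 6.3 50.3 -17.7
80 24 9.2 73.2 -31.7
80 32 11.8 93.9 -48.7
80 40 14.1 112.0 -68.5
```

Emit:
carry_out(
  motion=[
    [0.002,0.011,0.024,0,0,0,1],
    [0.004,0.026,0.047,0,0,0,1],
    [0.006,0.044,0.067,0,0,0,1],
    [0.009,0.064,0.085,0,0,0,1],
    [0.012,0.086,0.099,0,0,0,1],
  ],
)

```text
time: 3.95
ee_pos: [653.3, 77.7, 262.0]
eef_rot: [-2.355, -2.078, 0.003]
wrist_force: [0.7, 0.1, -5.8]
grip_width: 11.9
```

Emit:
carry_out(
  motion=[
    [0.003,0.024,0.011,0,0,0,1],
    [0.006,0.05,0.019,0,0,0,1],
    [0.009,0.076,0.023,0,0,0,1],
    [0.013,0.103,0.023,0,0,0,1],
    [0.016,0.129,0.02,0,0,0,1],
  ],
)

```text
time: 4.58
ee_pos: [670.5, 207.7, 282.8]
eef_rot: [2.355, 2.077, 0.001]
wrist_force: [13.9, -5.1, -7.2]
grip_width: 12.0
```

Emit:
carry_out(
  motion=[
    [0.003,0.026,-0.007,0,0,0,1],
    [0.006,0.05,-0.018,0,0,0,1],
    [0.008,0.065,-0.027,0,0,0,1],
    [0.008,0.065,-0.027,0,0,0,1],
    [0.008,0.065,-0.027,0,0,0,1],
  ],
)

```text
time: 5.2
ee_pos: [679.5, 274.2, 255.9]
eef_rot: [2.354, 2.078, 0.005]
wrist_force: [7.7, 2.3, 2.5]
grip_width: 11.9
```

```bash
python3 - <<'E'
from h import *
a=vision.camera('top')[:,:,::-1];b=vision.camera('scene')[:,:,::-1]
cv2.imwrite('pics/m2.png',np.hstack([cv2.resize(a[80:230,60:260],None,fx=2,fy=2),cv2.resize(b[80:330,240:440],None,fx=2,fy=2)[:300]]))
print(status.read_state()['wrist_force'])
E
```

```text
[7.40274468 2.79154285 1.5339817 ]
```

View pics/m2.png

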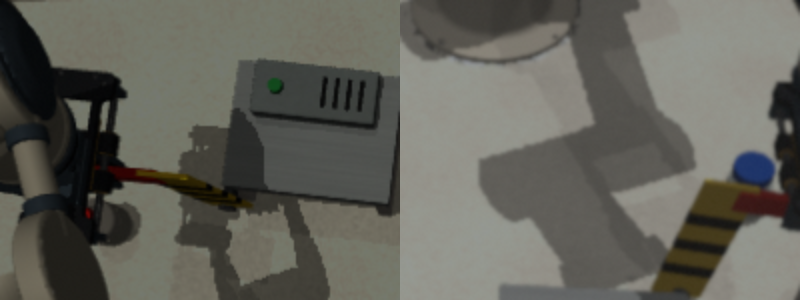

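Emit:
carry_out(
  motion=[
    [0,0,0,0,0,0,-0.3],
    [0,0,0,0,0,0,-0.3],
    [0,0,0,0,0,0,-0.3],
    [0,0,0.03,0,0,0,-0.3],
    [0,0,0.07,0,0,0,-0.3],
  ],
)

```text
time: 5.92
ee_pos: [678.9, 273.9, 325.8]
eef_rot: [2.355, 2.078, 0.001]
wrist_force: [0.1, 0.2, -0.2]
grip_width: 57.8
```

Emit:
carry_out(
  motion=[
    [-0.02,0,0.05,0,0,0,-0.3],
    [-0.05,-0.04,0.05,0,0,-9,-0.3],
    [-0.08,-0.08,0.05,0,0,-18,-0.3],
    [-0.11,-0.12,0.05,0,0,-27,-0.3],
    [-0.14,-0.16,0.05,0,0,-36,-0.3],
  ],
)

```text
time: 6.55
ee_pos: [537.6, 112.7, 375.8]
eef_rot: [2.885, 1.241, 0.001]
wrist_force: [-0.4, -1.1, 0.5]
grip_width: 59.3
```

```bash
python3 - <<'E'
from h import *
a=vision.camera('top')[:,:,::-1];b=vision.camera('scene')[:,:,::-1]
cv2.imwrite('pics/m3.png',np.hstack([cv2.resize(a[80:280,60:260],None,fx=2,fy=2),cv2.resize(b[130:330,270:470],None,fx=2,fy=2)]))
print(status.read_state())
E
```

```text
{'time': 6.65, 'joint_positions': array([ 0.09627792,  0.26923314,  1.29069431, -0.00174862,  1.58124683,
        0.85626346]), 'qd': array([ 0.04353163,  0.05257195, -0.08262243,  0.02037423,  0.00260898,
       -0.07778742]), 'effort': array([ -2.90514641, -72.98074722, -41.26194477,  -0.33366381,
        -0.3210588 ,   1.89853549]), 'ee_pos': array([536.35209619, 111.07612955, 376.52380379]), 'eef_rot': array([ 2.88530722e+00,  1.23828289e+00, -2.09443398e-04]), 'wrist_force': array([-0.17705118,  0.50302363, -0.2499472 ]), 'moment': array([-0.01797026, -0.08896751, -0.03559114]), 'grip_width': 59.06823125576321}
```

View pics/m3.png

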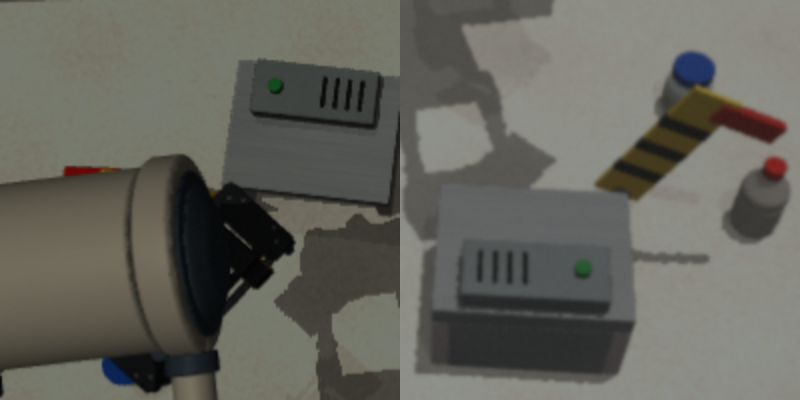

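Emit:
carry_out(
  motion=[
    [-0.008,-0.045,-0.02,0,0,-9,-0.3],
    [-0.016,-0.09,-0.04,0,0,-18,-0.3],
    [-0.024,-0.14,-0.06,0,0,-27,-0.3],
    [-0.032,-0.19,-0.08,0,0,-36,-0.3],
    [-0.04,-0.24,-0.1,0,0,-45,-0.3],
  ],
)

```text
time: 7.28
ee_pos: [496.3, -130.2, 276.0]
eef_rot: [3.14, 0.033, -0.001]
wrist_force: [-0.0, -1.2, 0.3]
grip_width: 59.6
```

Emit:
carry_out(
  motion=[
    [-0.006,-0.045,-0.02,0,0,-5,-0.3],
    [-0.012,-0.09,-0.04,0,0,-5,-0.3],
    [-0.018,-0.135,-0.07,0,0,-5,-0.3],
    [-0.023,-0.165,-0.1,0,0,-5,-0.3],
    [-0.023,-0.165,-0.11,0,0,-5,-0.3],
  ],
)

```text
time: 7.9
ee_pos: [472.7, -296.5, 164.2]
eef_rot: [3.139, -0.106, -0.003]
wrist_force: [-0.0, 0.5, -1.0]
grip_width: 59.8
```

```bash
python3 - <<'E'
from h import *
s=status.read_state(); c=vision.get_calibration('wrist'); im=vision.camera('wrist')[:,:,::-1].copy()
cv2.imwrite('pics/w4.png',im)
R=cv2.Rodrigues(s['eef_rot'])[0]; print(s['ee_pos'],R[:,0],np.degrees(np.arctan2(R[1,0],R[0,0])))
hsv=cv2.cvtColor(im,cv2.COLOR_BGR2HSV);m=cv2.inRange(hsv,(6,120,60),(18,255,255)); k,l,st,ce=cv2.connectedComponentsWithStats(m)
for i in range(1,k):
    if st[i,4]>50: print(st[i],ce[i],plane(c,ce[i],66))
print(proj(c,[[480,-294,66]]))
E
```

```text
[ 472.68769256 -296.4829758   164.17289139] [ 0.99771856 -0.06747764 -0.00210567] -3.869132780231226
[270 166  16  62 934] [277.48929336 196.20021413] [ 485.71096553 -296.32469457   66.        ]
[[274.80572482 204.14068939]]
```

View pics/w4.png

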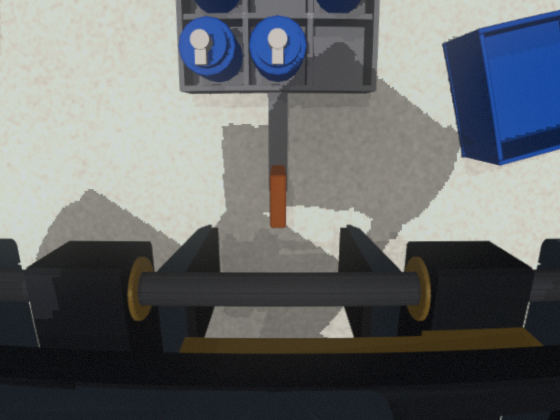

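Emit:
carry_out(
  motion=[
    [0.001,0,-0.03,0,0,0,-0.3],
    [0.001,0,-0.06,0,0,0,-0.3],
    [0.001,0,-0.09,0,0,0,-0.3],
    [0.001,0,-0.127,0,0,0,-0.3],
    [0.001,0,-0.127,0,0,0,-0.3],
  ],
)

```text
time: 8.57
ee_pos: [473.3, -293.5, 35.8]
eef_rot: [-3.137, 0.103, 0.008]
wrist_force: [0.1, 0.4, -0.1]
grip_width: 59.3
```

Emit:
carry_out(
  motion=[
    [0,0,0,0,0,0,1],
    [0,0,0,0,0,0,1],
    [0,0,0,0,0,0,1],
    [0,0,0,0,0,0,1],
    [0,0,0,0,0,0,1],
  ],
  squeeze=30,
)

```text
time: 9.2
ee_pos: [473.4, -293.7, 36.0]
eef_rot: [-3.138, 0.103, 0.008]
wrist_force: [-1.1, 0.2, 1.4]
grip_width: 12.2
```

Emit:
carry_out(
  motion=[
    [-0.004,0.006,0,0,0,0,1],
    [-0.01,0.018,0,0,0,0,1],
    [-0.018,0.036,0,0,0,0,1],
    [-0.026,0.056,0,0,0,0,1],
    [-0.034,0.076,0,0,0,0,1],
  ],
)

```text
time: 9.82
ee_pos: [438.8, -216.5, 36.1]
eef_rot: [-3.138, 0.103, 0.008]
wrist_force: [1.1, -2.3, -2.9]
grip_width: 12.0
```

Emit:
carry_out(
  motion=[
    [-0.006,0.02,0,0,0,-0.5,1],
    [-0.012,0.04,0,0,0,-1,1],
    [-0.018,0.06,0,0,0,-1.5,1],
    [-0.024,0.08,0,0,0,-2,1],
    [-0.03,0.1,0,0,0,-2.5,1],
  ],
)

```text
time: 10.45
ee_pos: [407.9, -115.3, 36.2]
eef_rot: [-3.135, 0.172, 0.008]
wrist_force: [0.3, -3.1, -2.3]
grip_width: 12.2
```

```bash
python3 - <<'E'
from h import *
c=vision.get_calibration('wrist'); im=vision.camera('wrist')[:,:,::-1].copy()
cv2.imwrite('pics/w5.png',im); print(status.read_state()['ee_pos'],status.read_state()['wrist_force'])
E
```

```text
[ 406.34840559 -113.28867945   36.13369862] [-4.87896015  4.56873799  2.79429396]
```

View pics/w5.png

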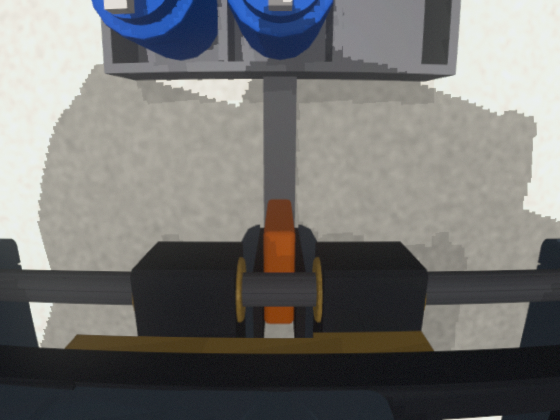

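Emit:
carry_out(
  motion=[
    [-0.001,0.012,0,0,0,0,1],
    [-0.002,0.032,0,0,0,-0.3,1],
    [-0.003,0.055,0,0,0,-0.6,1],
    [-0.004,0.078,0,0,0,-0.9,1],
    [-0.004,0.1,0,0,0,-0.9,1],
  ],
)

```text
time: 11.12
ee_pos: [402.1, -12.5, 36.2]
eef_rot: [-3.132, 0.197, 0.011]
wrist_force: [0.7, -3.3, -1.3]
grip_width: 11.9
```

Emit:
carry_out(
  motion=[
    [0,0.023,0,0,0,0,1],
    [0,0.046,0,0,0,0,1],
    [-0.001,0.07,0,0,0,0,1],
    [-0.001,0.09,0,0,0,0,1],
    [-0.001,0.109,0,0,0,0,1],
  ],
)

```text
time: 11.75
ee_pos: [400.7, 97.3, 36.2]
eef_rot: [-3.132, 0.198, 0.012]
wrist_force: [0.6, -4.4, 0.0]
grip_width: 12.1
```

Emit:
carry_out(
  motion=[
    [0,0,0,0,0,0,1],
    [0,0,0,0,0,0,1],
    [0,0,0,0,0,0,1],
    [0,0,0,0,0,0,1],
    [0,0,0,0,0,0,1],
  ],
)

```text
time: 12.38
ee_pos: [400.2, 96.7, 36.2]
eef_rot: [-3.132, 0.197, 0.012]
wrist_force: [-1.3, 5.1, 1.2]
grip_width: 11.8
```

```bash
python3 - <<'E'
from h import *
a=vision.camera('top')[:,:,::-1];b=vision.camera('scene')[:,:,::-1]
cv2.imwrite('pics/t6.png',a);cv2.imwrite('pics/s6.png',b)
cv2.imwrite('pics/m6.png',np.hstack([cv2.resize(a[100:300,130:330],None,fx=2,fy=2),cv2.resize(b[130:330,230:430],None,fx=2,fy=2)]))
s=status.read_state();R=cv2.Rodrigues(s['eef_rot'])[0];print(s['ee_pos'],s['wrist_force'],s['moment'],np.degrees(np.arctan2(R[1,0],R[0,0])),R[2])
E
```

```text
[400.22603987  96.70041845  36.19448051] [-1.32882158  6.01069251  1.03309626] [ 0.46841483 -0.06964786  0.57908775] -7.205325602832354 [-0.0081626  -0.00254135 -0.99996346]
```

View pics/m6.png

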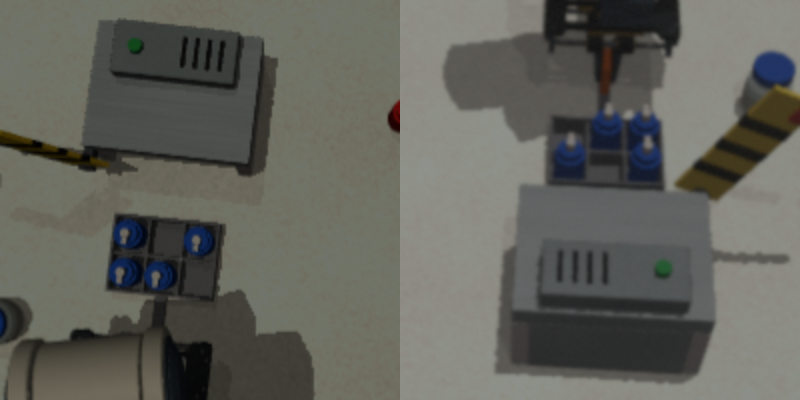

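```bash
python3 - <<'E'
from h import *
ct=vision.get_calibration('top');cs=vision.get_calibration('scene')
a=cv2.imread('pics/t6.png');big(a,175,195,75,60,10,'pics/t6b.png')
b=cv2.imread('pics/s6.png');big(b,295,180,75,60,10,'pics/s6b.png')
E
```

```text
(no output)
```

View pics/t6b.png

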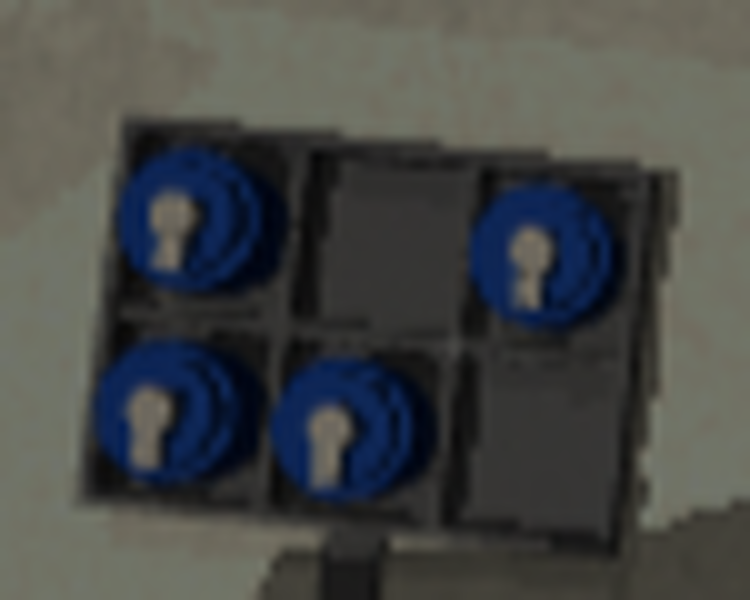

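View pics/s6b.png

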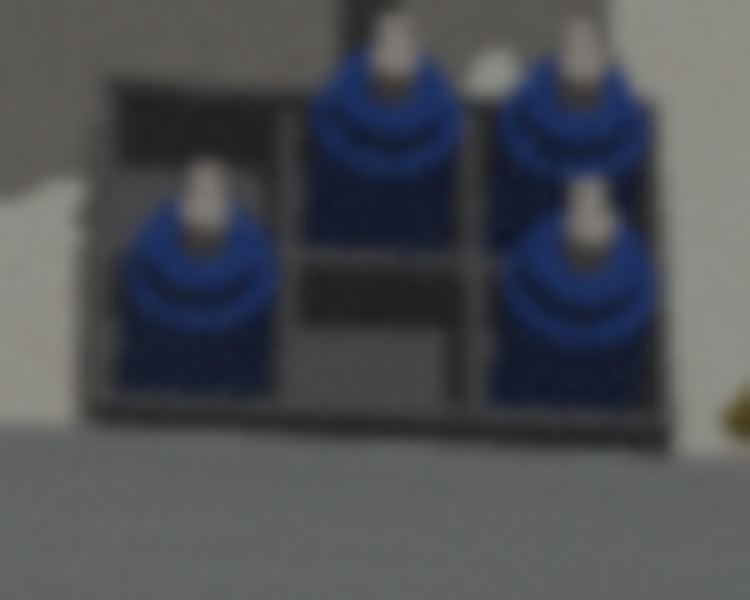

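```bash
python3 - <<'E'
from h import *
ct=vision.get_calibration('top');cs=vision.get_calibration('scene')
th=np.radians(-7.2);X=np.array([np.cos(th),np.sin(th)]);Y=np.array([-X[1],X[0]]);H=np.array([755.5,52.3])
for c,off,q in((ct,(175,195),dict(BL=(125,117),BR=(655,168),FR=(617,552),FL=(82,498))),(cs,(295,180),dict(BL=(668,418),BR=(90,406),FR=(112,80),FL=(655,98)))):
    p={k:plane(c,((v[0]+.5)/10-.5+off[0],(v[1]+.5)/10-.5+off[1]),35)[:2] for k,v in q.items()}
    cen=sum(p.values())/4; ay=p['FL']+p['BL']-p['FR']-p['BR']; ax=p['BL']+p['BR']-p['FR']-p['FL']
    d=cen-H;print(cen,'hood',d@X,d@Y,np.linalg.norm(ax)/2,np.linalg.norm(ay)/2,np.degrees([np.arctan2(ax[1],ax[0]),np.arctan2(-ay[0],ay[1])]))
d=np.array([400.2,96.7])-H;print('tcp hood',d@X,d@Y)
E
```

```text
[541.23775066  78.7557976 ] hood -215.8885181644494 -0.6069948029538855 107.58236964676638 150.38729375718705 [-6.44496229 -6.75320452]
[543.8213373   78.62313507] hood -213.30867685681633 -0.4148019822916315 107.84339863411417 146.93416045411504 [-7.98994895 -5.88959617]
tcp hood -358.0631489472891 -0.48100514703447833
```

Emit:
carry_out(
  motion=[
    [0.006,-0.001,0,0,0,0,1],
    [0.02,-0.003,0,0,0,0,1],
    [0.038,-0.005,0,0,0,0,1],
    [0.056,-0.007,0,0,0,0,1],
    [0.074,-0.009,0,0,0,0,1],
  ],
)

```text
time: 13.1
ee_pos: [472.3, 86.7, 36.0]
eef_rot: [-3.133, 0.199, 0.02]
wrist_force: [-12.6, 1.2, 12.4]
grip_width: 11.8
```

Emit:
carry_out(
  motion=[
    [0.018,-0.002,0,0,0,0,1],
    [0.036,-0.0045,0,0,0,0,1],
    [0.054,-0.007,0,0,0,0,1],
    [0.07,-0.009,0,0,0,0,1],
    [0.085,-0.011,0,0,0,0,1],
  ],
)

```text
time: 13.72
ee_pos: [555.4, 74.7, 35.7]
eef_rot: [-3.133, 0.2, 0.027]
wrist_force: [-11.7, 2.2, 10.3]
grip_width: 11.7
```

```bash
python3 - <<'E'
from h import *
c=vision.get_calibration('wrist'); im=vision.camera('wrist')[:,:,::-1].copy()
cv2.imwrite('pics/w7.png',im)
th=np.radians(-7.2);X=np.array([np.cos(th),np.sin(th)]);Y=np.array([-X[1],X[0]]);H=np.array([755.5,52.3])
s=status.read_state();R=cv2.Rodrigues(s['eef_rot'])[0];d=s['ee_pos'][:2]-H;print(s['ee_pos'],'hood',d@X+143,d@Y,s['wrist_force'],np.degrees(np.arctan2(R[1,0],R[0,0])))
E
```

```text
[558.04139542  74.45247048  35.85124498] hood -55.67802526465326 -2.7703337707212286 [ 0.88920748 -1.28677425 -2.09485796] -7.300908407686502
```

View pics/w7.png

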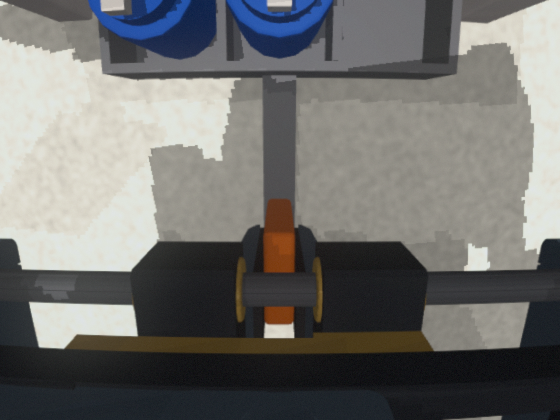

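Emit:
carry_out(
  motion=[
    [0.007,0,0,0,0,0,1],
    [0.014,-0.001,0,0,0,0,1],
    [0.021,-0.0015,0,0,0,0,1],
    [0.028,-0.002,0,0,0,0,1],
    [0.033,-0.003,0,0,0,0,1],
  ],
)

```text
time: 14.4
ee_pos: [589.1, 70.7, 35.6]
eef_rot: [-3.133, 0.2, 0.028]
wrist_force: [-9.8, 2.7, 8.9]
grip_width: 11.9
```

Emit:
carry_out(
  motion=[
    [0.002,0,0,0,0,0,1],
    [0.004,0,0,0,0,0,1],
    [0.006,-0.001,0,0,0,0,1],
    [0.007,-0.001,0,0,0,0,1],
    [0.007,-0.001,0,0,0,0,1],
  ],
)

```text
time: 15.02
ee_pos: [593.6, 69.2, 35.5]
eef_rot: [-3.133, 0.201, 0.035]
wrist_force: [-12.3, 3.3, 14.2]
grip_width: 12.1
```

Emit:
carry_out(
  motion=[
    [0.002,0,0,0,0,0,1],
    [0.004,0,0,0,0,0,1],
    [0.006,0,0,0,0,0,1],
    [0.007,-0.001,0,0,0,0,1],
    [0.007,-0.001,0,0,0,0,1],
  ],
)

```text
time: 15.65
ee_pos: [598.7, 67.7, 35.5]
eef_rot: [-3.132, 0.201, 0.04]
wrist_force: [-8.5, 2.7, 10.2]
grip_width: 11.9
```

```bash
python3 - <<'E'
from h import *
b=vision.camera('scene')[:,:,::-1];a=vision.camera('top')[:,:,::-1];w=vision.camera('wrist')[:,:,::-1]
cv2.imwrite('pics/w8.png',np.hstack([cv2.resize(w,(400,300)),cv2.resize(a[100:250,150:350],(400,300))]))
s=status.read_state();R=cv2.Rodrigues(s['eef_rot'])[0];print(s['ee_pos'],s['wrist_force'],s['moment'],R.round(4))
E
```

```text
[598.64971238  67.7496709   35.46309872] [-9.40241378  3.23064995  9.7946487 ] [0.34968668 1.44962088 0.1021488 ] [[ 9.915e-01 -1.280e-01 -2.510e-02]
 [-1.279e-01 -9.918e-01  4.000e-03]
 [-2.540e-02 -8.000e-04 -9.997e-01]]
```

View pics/w8.png

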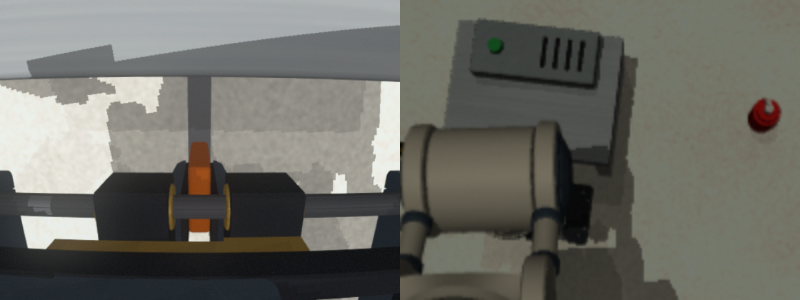

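Emit:
carry_out(
  motion=[
    [0.001,0,0,0,0,0,1],
    [0.002,0,0,0,0,0,1],
    [0.003,0,0,0,0,0,1],
    [0.004,0,0,0,0,0,1],
    [0.004,0,0,0,0,0,1],
  ],
)

```text
time: 16.42
ee_pos: [598.7, 67.5, 35.4]
eef_rot: [-3.132, 0.201, 0.051]
wrist_force: [-20.9, 5.6, 19.7]
grip_width: 12.2
```

Emit:
carry_out(
  motion=[
    [0,0,0,0,0,0,1],
    [0,0,0,0,0,0,0.3],
    [0,0,0,0,0,0,-0.3],
    [0,0,0,0,0,0,-0.3],
    [0,0,0,0,0,0,-0.3],
  ],
)

```text
time: 17.05
ee_pos: [598.8, 67.4, 35.3]
eef_rot: [-3.132, 0.201, 0.051]
wrist_force: [-0.1, 0.4, 0.5]
grip_width: 49.1
```

Emit:
carry_out(
  motion=[
    [0,0,0.02,0,0,0,-0.3],
    [-0.005,0,0.05,0,0,0,-0.3],
    [-0.02,0,0.09,0,0,0,-0.3],
    [-0.05,0,0.12,0,0,0,-0.3],
    [-0.08,0,0.14,0,0,0,-0.3],
  ],
)

```text
time: 17.68
ee_pos: [518.3, 67.5, 176.6]
eef_rot: [-3.132, 0.201, 0.048]
wrist_force: [0.3, 0.4, -0.6]
grip_width: 59.3
```

Emit:
carry_out(
  motion=[
    [-0.02,-0.03,0.03,0,0,0,-0.3],
    [-0.04,-0.07,0.06,0,0,0,-0.3],
    [-0.06,-0.12,0.09,0,0,0,-0.3],
    [-0.06,-0.17,0.1,0,0,0,-0.3],
    [-0.06,-0.22,0.1,0,0,0,-0.3],
  ],
)

```text
time: 18.3
ee_pos: [458.4, -154.3, 277.9]
eef_rot: [-3.133, 0.201, 0.045]
wrist_force: [1.1, 0.2, 0.9]
grip_width: 59.4
```

```bash
python3 - <<'E'
from h import *
b=vision.camera('scene')[:,:,::-1];a=vision.camera('top')[:,:,::-1]
cv2.imwrite('pics/t9.png',a);cv2.imwrite('pics/s9.png',b)
cv2.imwrite('pics/m9.png',np.hstack([cv2.resize(a[100:300,90:290],None,fx=2,fy=2),cv2.resize(b[130:330,270:470],None,fx=2,fy=2)]))
print(status.read_state()['wrist_force'])
for n,im in(('top',a),('scene',b)):
    hsv=cv2.cvtColor(im,cv2.COLOR_BGR2HSV);m=cv2.inRange(hsv,(7,120,50),(18,255,255));k,l,st,ce=cv2.connectedComponentsWithStats(m)
    c=vision.get_calibration(n)
    for i in range(1,k):
        if st[i,4]>15: print(n,st[i],ce[i],plane(c,ce[i],66))
E
```

```text
[ 0.0061376  -0.2436896   0.58592047]
top [212 198   6  14  60] [214.15       204.46666667] [604.0719727   66.85031828  66.        ]
scene [ 0  0  5  7 24] [1.54166667 2.25      ] [ -462.74687563 -1028.13470063    66.        ]
scene [51 27  8  8 27] [54.14814815 30.59259259] [-259.9720267 -792.2964555   66.       ]
scene [423 182  18  11  36] [429.97222222 185.86111111] [524.39579791 336.08219762  66.        ]
scene [330 212   4  12  46] [331.5 217.5] [609.39476898  64.7592974   66.        ]
```

View pics/m9.png

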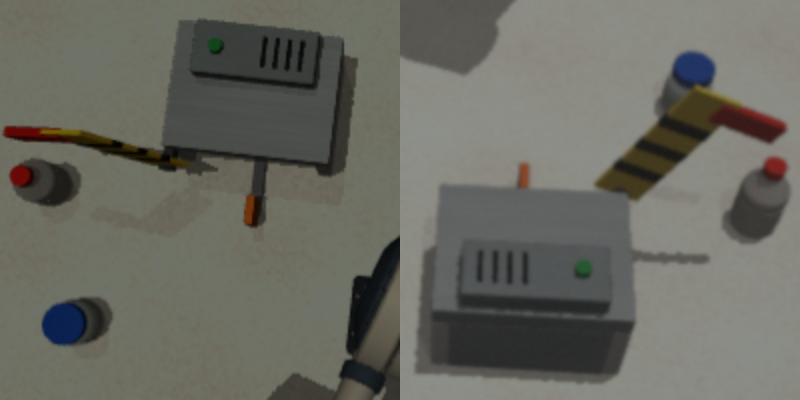

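Emit:
carry_out(
  motion=[
    [-0.02,0.045,-0.02,0,-10,0,-0.3],
    [-0.04,0.09,-0.05,0,-20,0,-0.3],
    [-0.06,0.135,-0.08,0,-30,0,-0.3],
    [-0.06,0.18,-0.11,0,-40,0,-0.3],
    [-0.06,0.22,-0.13,0,-50,0,-0.3],
  ],
)

```text
time: 19.02
ee_pos: [433.2, 37.6, 206.5]
eef_rot: [-2.833, 0.068, -0.785]
wrist_force: [-0.1, 0.6, -0.2]
grip_width: 59.5
```

```bash
python3 - <<'E'
from h import *
cv2.imwrite('pics/w10.png',vision.camera('wrist')[:,:,::-1]);print(status.read_state()['wrist_force'],status.read_state()['ee_pos'])
E
```

```text
[-1.40180131  2.55573715 -0.44658883] [433.64043528  40.26636473 206.58102597]
```

View pics/w10.png

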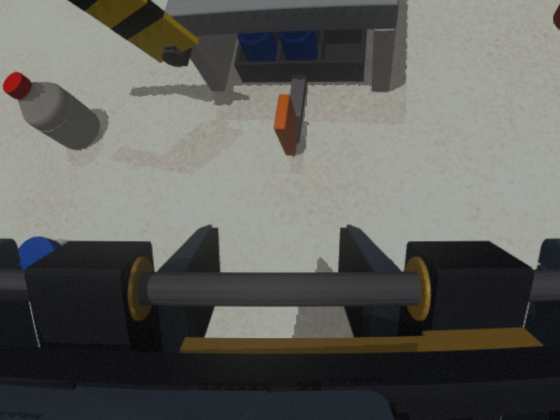

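The wrist view shows the tray flat in the bay, with the front bottles upright at pixels (257,47) and (298,47). The handle is free and the gripper is clear of everything. I'll let the arm settle, then hand in.

Emit:
carry_out(
  motion=[
    [0,0,0,0,0,0,-0.3],
    [0,0,0,0,0,0,-0.3],
    [0,0,0,0,0,0,-0.3],
    [0,0,0,0,0,0,-0.3],
    [0,0,0,0,0,0,-0.3],
  ],
)

```text
time: 19.7
ee_pos: [433.7, 40.1, 206.7]
eef_rot: [-2.825, 0.067, -0.788]
wrist_force: [-0.1, 0.5, -0.1]
grip_width: 59.2
```

```bash
python3 -c "
from rig import workorder
print(workorder.hand_in())"
```

```text
the job is handed in; nothing more can be done
None
```

I swung the guard past its balance point, let it fall to its stop, then slid the tray home by its handle and handed the job in at 19.7 s. No verdict was reported.

**What the last checks showed:**
- **Guard:** it stands open by itself in both fixed views.
- **Tray position:** the last push gained no distance while the force rose to about 21 N, so I took it as against the rear wall. Its centre works out at about hood x = -15 mm, y = -3.5 mm. The handle measured within about 3 mm of where it should be.
- **Tray and bottles:** the tray lies flat on the bench. The two front-row bottles are upright in the last wrist view. The two rear bottles were hidden by the roof, so I last saw them upright just before the tray went in.
- **Bystanders:** the jar and flask look unmoved in the last top and scene pictures, by eye only. I didn't measure the bin again, but the arm never went near it.
- **Robot:** the gripper is clear of everything and the wrist force is near zero.

**What disagreed:**
- The two fixed cameras differ by about 3–6 mm along x, so I averaged them.
- While pushing, the tool tilted by about 2° and pressed on the handle with up to 20 N downwards. That force vanished when I let go.

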